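# Put the search coil away in its case

## Robot

A 7-joint arm with a two-finger parallel gripper is mounted at the origin on the work surface. World frame = base frame: x ahead of the robot, y to its left, z up, the work surface at z = 0. Lengths are in m, angles in rad, forces in N, time in s.
With the tool pointing down it reaches from about 0.35 to 0.9 m from the base axis. Payload 8.1 kg.
Tool frame: the origin (TCP) lies midway between the tips of the shut fingers; the grasp point (between the pads) lies grip_depth behind it (grip_depth is the distance from the TCP to the grasp point, in m); z points along the fingers, y is the line along which they close (so a half turn about z gives the same grasp; the last joint's range is limited). The gripper opens to 92 mm and grips with 3 to 60 N. Pads are 19 mm wide; open, the fingers measure 130 mm over their backs; the gripper's body (75 mm by 190 mm) begins 47 mm behind the grasp point.
Start: joints at [1.125, 0.434, 0.025, 1.573, -0.012, 1.134, -0.075], TCP at [0.21, -0.589, 0.227] pointing down, gripper open.
Joint ranges: [-2.62, 2.62], [-0.44, 2.09], [-1.27, 1.32], [0.08, 2.57], [-1.32, 4.46], [0.12, 2], [-2.74, 2.74]. Speed limits (rad/s): [2.22, 2.22, 3.01, 3.01, 3.14, 3.14, 3.14].

## Interface

Orientations are given as a rotation vector (axis times angle).
In Python, from cell import read_state, camera, close_job, spot_in, outline_of, spot_point, grip_depth gives the robot as it stands.
- The arm moves only by the tool step_arm, never from a script. Its argument "deltas" is a list of rows, each a list of 5 numbers: the finger opening in m, from 0 to 0.0918, then the shift along the world's x, y, z in m, then the turn about the world's z in rad. A call has 1 to 10 rows; each row is the pose to reach, as a shift and turn from the pose commanded when the call began; what a row does not reach only later rows make up. A row lasts 1/8 s, in which the tool goes at most 62.5 mm and 10.7 degrees, less where a joint would pass 70% of its speed; a pose out of reach is approached as far as the arm can. A call with a gripper value outside its range is refused whole. The fingers move at their own pace and stop on an object; "grip_force" is the grip in N (left out, the last holds). Time passes only in rows, so rows that repeat a pose let the fingers close. It gives the time, the measured TCP pose, the force, the opening and the grip force at its end, in the units of the state.
- read_state(): the state, without advancing time (a new reading comes with each control period).
- camera(name): name is "side" or "top" or "wrist"; returns a dict with "pixels" (384x512x3 uint8, red, green, blue), "range_z" (384x512 float32, m along the optical axis (not along the pixel's ray), 0 where there is no reading), "K" (3x3 intrinsics, pixels), "cam_to_world" (4x4, takes a point from camera to world coordinates). Camera axes: x right, y up, looking along -z (the intrinsics and any distortion apply to the point x, -y, -z); pixel columns grow to the right and rows downward; lengths in m; the calibration is good to about 2 mm. A picture is of the moment at which its call begins.
- close_job(): hands the job in; it is judged then, once.
Trained networks look in a picture, given as the dict that the camera call returned (one of the last four; its "shot" number tells which), for a name from the list of things; names that differ only in an ending like _2 or _b are one class to them, and where a whole thing is asked for, a point or a joint stands for the part that bears it (a point fixed in the world has none). Each returns a list of dicts, best first, with "conf" (0 to 1); they miss things now and then, are a little off and sometimes report something else, mostly with a low value. They report only what shows in the picture. A call takes as long as a camera call. They do not tell look-alikes from the thing itself.
- spot_in(thing, picture): "uv" ([column, row] in pixels, amid what is visible of it).
- outline_of(thing, picture): "pixels" (384x512 bool, what is visible of it) and "uv" ([column, row] in pixels, amid what is visible of it).
- spot_point(thing, picture): "uv" ([column, row] in pixels: a listed point, or the origin of a listed thing).
The state is a dict: "t": time; "joints": joint angles; "joint_velocities": joint speeds; "effort": joint torques, N m; "tool_pos": TCP position; "tool_rot": TCP orientation; "wrist_force": force on the tool from outside, world axes, zero at the start; "torque": the same for the moment, N m; "opening": finger opening in m; "grip_force": force on a finger pad.
Only numpy, scipy, OpenCV 4.12 (cv2) and the standard library are available. Lean on these libraries where they do the work, as an engineer would, in place of code of your own. Each camera call takes 0.05 s, during which the arm holds its last target. There are 200 camera calls.

## Task

The measurement is over: slide the taller of the two wound coils straight up off its post, without forcing it against the rod, and lower it into the large empty bay of the open instrument case so that it stands upright on the floor there; do not drop it in. Then swing the case's lid down until it is fully closed, without slamming it. Leave the other coil on its post, and leave the tub, the sample tubes and the small parts on the stand and in the case where they are.

Things in the scene. Friction and masses are not known exactly. Their poses are not given: they have to be found in the camera images.
- tall_coil: The coil to put away, the taller of the two: copper winding on a black former, a ring 48 mm in outside diameter and 40 mm tall with a 19 mm through bore, 0.13 to 0.25 kg. Origin at the centre of its underside, z up along its axis. It starts loose over one of the stand's two short posts (either one), resting on the black holder, with 22 mm of bare rod above it.
- short_coil: Bystander. The other coil, same 48 mm diameter and bore but only 20 mm tall, on the other short post. Origin at the centre of its underside.
- coil_stand: Fixed grey base plate, 12 mm thick. Origin on its underside; it reaches from x -110 to +110 mm and y -280 to +140 mm about that. It carries two equal short posts, at local (-30, 75) and (-30, -75) mm, and a sensor head.
- post_left (a point): Tip of the short post at local y +75 mm, 109 mm above the table. Each post: a black holder 32 mm in diameter whose top is 47 mm above the table, then a bare steel rod 12 mm in diameter up to this tip. A coil on it has its underside at 47 mm and is free once its underside is above 109 mm.
- post_right (a point): Tip of the other short post, at local y -75 mm.
- sensor_head (a point): Middle of a slanting metal sensor head, about 60 x 100 x 60 mm with a 58 mm snout towards the stand's +y, fixed on a 247 mm tall post at local (60, -240) mm of the stand. Reaches 265 mm above the table. Keep clear.
- case: Fixed grey instrument case, open at the top, 150 mm (local x) by 230 mm (local y), 60 mm high, walls and floor 5 mm. Origin at the centre of its underside. The lid is hinged along its local +x rim, the side away from coil_stand (roughly world +y). A 35 mm high divider at local y +42 mm parts the large empty bay from a small bay (at +y) that holds a lens tube.
- bay (a point): Centre of the floor of the case's large empty bay, 5 mm above the table; axes as those of the case. The bay is 140 mm along x and 145 mm along y; walls rise 55 mm above this floor, the divider 35 mm.
- hinge (a point): Middle of the lid's hinge line, on the case's local +x rim, 60 mm above the table; the hinge line runs along the case's local y; axes as those of the case.
- lid (a joint): Angle a of the lid in rad: 0 = closed flat on the rim, 1.57 = upright, at most 1.9. Panel 150 mm from the hinge by 230 mm, 8 mm thick, 0.3 kg. Stiff hinge (0.3 N m of friction): it stays at any angle and must be pushed all the way down. In the case's axes the panel runs from the hinge along (-cos a, 0, sin a); its outer face lies 8 mm out along (sin a, 0, cos a).
- lid_edge (a point): Middle of the lid panel's free edge on its outer face, 150 mm from the hinge. Here a tab 50 mm wide and 8 mm thick sticks out 14 mm further.
- lens_tube: Bystander. Brass cylinder 25 mm in diameter, 40 mm tall, upright in the small bay of the case. Origin at the centre of its underside.
- sample_tub: Bystander. Clear lidded tub 76 mm in diameter, 60 mm tall, on the base plate. Origin at the centre of its underside.
- tube_a: Bystander. Capped sample tube standing upright, 34 mm across the cap, 110 mm tall. Origin at the centre of its underside.
- tube_b: Bystander. Another such tube.
- end_cap: Bystander. Aluminium disc 30 mm in diameter, 12 mm tall, on the base plate. Origin at the centre of its underside.
Mind the look-alikes: they are no part of the job. What is shaped like the tall_coil but blue or turquoise is not meant.

How it is judged:
On the way, in this order (a step that is already met when the one before it is completed fails the run):
1. the taller coil is held in the fingers, clear above its post (z of tall_coil in the frame of coil_stand above 0.109 m and contact force between the fingers and tall_coil above 0.5 N), for 0.1 s.
2. the coil is brought down in the fingers into the large bay, its underside within 25 mm of the floor, before it is let go (x of tall_coil in the frame of bay between -0.047 and 0.047 m and y of tall_coil in the frame of bay between -0.05 and 0.05 m and z of tall_coil in the frame of bay below 0.025 m and contact force between the fingers and tall_coil above 0.5 N), for 0.1 s.
At the end, for the whole second after the job is handed in: The taller coil stands at rest and upright (within 0.15 rad) on the floor of the case's large bay (underside within 4 mm of the floor), the lid is closed to within 0.05 rad, and the short coil still sits on its post (x of tall_coil in the frame of bay between -0.047 and 0.047 m and y of tall_coil in the frame of bay between -0.05 and 0.05 m and z of tall_coil in the frame of bay between -0.004 and 0.004 m and angle between tall_coil's own z axis and vertical below 0.15 rad and linear speed of tall_coil below 0.02 m/s and value of joint lid below 0.05 rad and distance between short_coil and coil_stand below 0.105 m and z of short_coil in the frame of coil_stand below 0.052 m); the robot touches nothing.
It fails at once if the taller coil is forced against the stand (over 40 N) (contact force between tall_coil and coil_stand above 40 N).
It fails at once if the lid is slammed: it closes faster than 4 rad/s (velocity of joint lid below -4 rad/s).
It fails at once if the short coil is shifted more than 15 mm from where it was (distance of short_coil from where it was at the start of the episode above 0.015 m).
It fails at once if a bystander (lens tube, tub, sample tube, end cap) is moved more than 30 mm (distance of any of lens_tube, sample_tub, tube_a, tube_b, end_cap from where it was at the start of the episode above 0.03 m).
It also fails if it takes over 61 s, if anything falls off the work surface, if the arm or the gripper's body presses on something with over 40 N, if the wrist force passes 120 N, or if a joint passes its speed limit or range.

## Working session

There is one attempt and no reset: what is moved stays moved. The work goes in short steps, Python scripts to look and compute and a tool call to move; the robot and the scene stay as the last step left them, time stands still between calls to the robot, and variables do not carry over. Pictures are saved under pics/ and viewed, at most 10 in all, crops included, and the job is handed in when it is done.

Besides the shell and the picture viewer there is one more tool, called after "Request:" by a JSON object that holds its "method" and its "body", one argument or row to a line. step_arm: Moves the arm, as the interface text tells. Its arguments: {"type":"object","properties":{"deltas":{"type":"array"},"grip_force":{"type":"number"}},"required":["deltas"]}

```bash
mkdir -p pics; cat > h.py <<'E'
import numpy as np, cv2
from cell import *
def w(p,u,v,z=None):
    """pixel -> world, by depth or by plane z"""
    K,T=p["K"],p["cam_to_world"]
    d=np.array([(u-K[0,2])/K[0,0],-(v-K[1,2])/K[1,1],-1.0])
    if z is None: s=p["range_z"][int(round(v)),int(round(u))]
    else: s=(z-T[2,3])/(T[:3,:3]@d)[2]
    return T[:3,:3]@(d*s)+T[:3,3]
def cloud(p):
    K,T=p["K"],p["cam_to_world"]; v,u=np.mgrid[:384,:512]; s=p["range_z"]
    return np.stack([(u-K[0,2])/K[0,0]*s,-(v-K[1,2])/K[1,1]*s,-s],-1)@T[:3,:3].T+T[:3,3]
def save(p,n): cv2.imwrite("pics/"+n+".png",p["pixels"][:,:,::-1])
E
python3 - <<'E'
from h import *
print(grip_depth() if callable(grip_depth) else grip_depth); s=read_state(); print(s["tool_pos"],s["tool_rot"],s["opening"])
P={}
for n in ["top","side"]:
    p=camera(n); save(p,n+"0"); C=cloud(p); print(n,p["cam_to_world"].round(3).tolist())
    for t in ["tall_coil","short_coil","sample_tub","tube_a","end_cap","lens_tube","sensor_head"]:
        for o in outline_of(t,p)[:3]:
            m=o["pixels"]&(p["range_z"]>0); c=C[m]
            if len(c): print(t,round(o["conf"],2),np.round(o["uv"]),"med",np.median(c,0).round(3),"top",np.percentile(c[:,2],97).round(3),"lo",np.percentile(c,3,0).round(3),"hi",np.percentile(c,97,0).round(3))
    for t,z in [("post_left",.109),("post_right",.109),("bay",.005),("hinge",.06),("lid_edge",None),("case",0),("coil_stand",0),("tall_coil",.047),("short_coil",.047)]:
        for o in spot_point(t,p)[:2]: print("pt",t,round(o["conf"],2),np.round(o["uv"]),w(p,*o["uv"],z).round(3))
E
```

```text
0.0188
[ 0.2098565  -0.58815792  0.22596484] [-3.09407641e+00 -5.35488002e-01  6.68876886e-04] 0.09174562433169338
top [[0.124, 0.972, -0.202, 0.295], [-0.992, 0.121, -0.026, -0.05], [-0.001, 0.203, 0.979, 1.262], [0.0, 0.0, 0.0, 1.0]]
tall_coil 0.64 [287. 256.] med [ 0.346 -0.148  0.039] top 0.043 lo [ 0.325 -0.17   0.003] hi [ 0.366 -0.125  0.043]
tall_coil 0.6 [264. 211.] med [ 0.488 -0.061  0.086] top 0.09 lo [ 0.469 -0.081  0.055] hi [ 0.511 -0.04   0.09 ]
tall_coil 0.6 [218. 230.] med [0.409 0.076 0.038] top 0.043 lo [ 0.386  0.054 -0.004] hi [0.433 0.101 0.043]
short_coil 0.48 [306. 211.] med [ 0.494 -0.207  0.065] top 0.07 lo [ 0.476 -0.228  0.011] hi [ 0.517 -0.187  0.07 ]
short_coil 0.32 [158. 191.] med [0.506 0.294 0.01 ] top 0.21 lo [0.393 0.182 0.001] hi [0.614 0.33  0.21 ]
short_coil 0.3 [313. 203.] med [ 0.535 -0.217  0.012] top 0.235 lo [ 0.423 -0.407  0.006] hi [ 0.627 -0.006  0.235]
sample_tub 0.73 [326. 186.] med [ 0.584 -0.249  0.07 ] top 0.075 lo [ 0.557 -0.281  0.023] hi [ 0.619 -0.219  0.075]
tube_a 0.71 [239. 158.] med [0.632 0.034 0.107] top 0.113 lo [0.625 0
[... 2470 characters left out ...]
 0.019] hi [0.433 0.271 0.047]
sensor_head 0.88 [306. 208.] med [ 0.526 -0.187  0.013] top 0.228 lo [ 0.419 -0.396  0.006] hi [0.625 0.007 0.228]
pt post_left 0.81 [279. 203.] [ 0.493 -0.048  0.109]
pt post_right 0.77 [308. 176.] [ 0.504 -0.202  0.109]
pt bay 0.32 [284. 218.] [ 0.528 -0.13   0.005]
pt hinge 0.61 [156. 313.] [0.506 0.332 0.06 ]
pt lid_edge 0.63 [147. 248.] [0.509 0.331 0.21 ]
pt case 0.89 [185. 310.] [0.513 0.257 0.   ]
pt coil_stand 0.75 [283. 218.] [ 0.535 -0.137  0.   ]
pt tall_coil 0.93 [350. 239.] [ 0.327 -0.103  0.047]
pt tall_coil 0.8 [236. 264.] [0.484 0.124 0.047]
pt short_coil 0.64 [187. 315.] [0.467 0.294 0.047]
pt short_coil 0.62 [309. 199.] [ 0.492 -0.192  0.047]
```

View pics/top0.png

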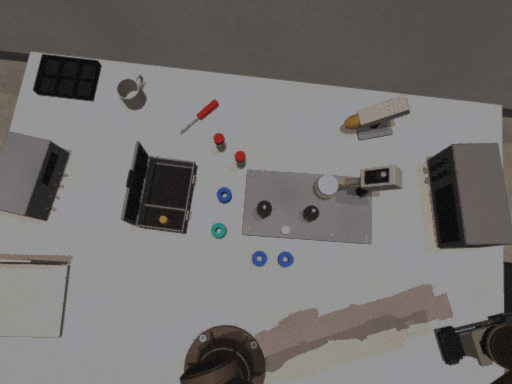

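View pics/side0.png

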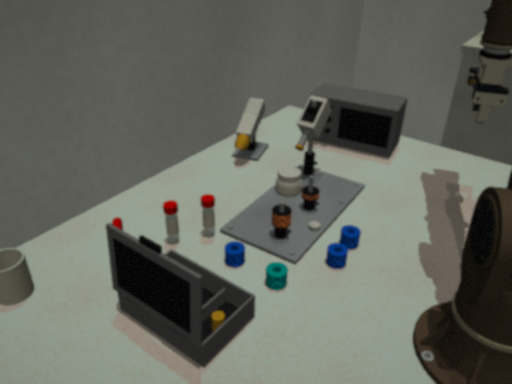

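```bash
python3 - <<'E'
from h import *
Cs=np.concatenate([cloud(p)[p["range_z"]>0] for p in (camera("top"),camera("side"))])
def q(lo,hi,n,f=5):
    c=Cs[np.all((Cs>lo)&(Cs<hi),1)]; print(n,len(c),"mean",c.mean(0).round(4),"lo",np.percentile(c,2,0).round(3),"hi",np.percentile(c,98,0).round(3)); return c
for y,zt,n in ((-.06,.087,"tall"),(-.207,.067,"short")):
    c=q([.46,y-.035,zt-.006],[.53,y+.035,zt+.006],n)
    r=c[:,:2].astype(np.float32); print(cv2.minEnclosingCircle(r))
    q([.46,y-.035,zt+.01],[.53,y+.035,.115],"rod")
c=q([.36,.15,.056],[.65,.37,.064],"rim"); print(cv2.minAreaRect(c[:,:2].astype(np.float32)))
c=q([.36,.27,.09],[.65,.40,.23],"lid"); print(np.polyfit(c[:,0],c[:,1],1))
for z in (.1,.15,.2,.22):
    q([.36,.27,z-.01],[.65,.40,z+.01],"lid%g"%z)
q([.36,.17,.025],[.65,.37,.045],"low")
q([.36,.17,.0],[.65,.37,.012],"floor")
E
```

```text
tall 338 mean [ 0.4898 -0.0563  0.0863] lo [ 0.469 -0.08   0.082] hi [ 0.513 -0.035  0.09 ]
((0.4914637506008148, -0.057863082736730576), 0.025637788698077202)
rod 42 mean [ 0.4906 -0.0557  0.1061] lo [ 0.486 -0.063  0.098] hi [ 0.496 -0.05   0.112]
short 270 mean [ 0.4965 -0.2052  0.0665] lo [ 0.476 -0.23   0.062] hi [ 0.519 -0.183  0.071]
((0.49714699387550354, -0.20729157328605652), 0.026302862912416458)
rod 78 mean [ 0.498  -0.205   0.0957] lo [ 0.493 -0.214  0.078] hi [ 0.505 -0.199  0.111]
rim 963 mean [0.4746 0.2432 0.0597] lo [0.389 0.182 0.056] hi [0.617 0.342 0.063]
((0.5045052170753479, 0.2622796297073364), (0.16235493123531342, 0.23166611790657043), 89.79096984863281)
lid 6657 mean [0.4935 0.3343 0.1602] lo [0.391 0.322 0.093] hi [0.613 0.342 0.223]
[-0.00608853  0.33725563]
lid0.1 879 mean [0.4916 0.3393 0.1001] lo [0.391 0.327 0.09 ] hi [0.613 0.343 0.11 ]
lid0.15 952 mean [0.4931 0.3355 0.15  ] lo [0.391 0.324 0.14 ] hi [0.613 0.339 0.16 ]
lid0.2 1268 mean [0.4952 0.3303 0.2004] lo [0.391 0.321 0.19 ] hi [0.613 0.335 0.21 ]
lid0.22 672 mean [0.4976 0.328  0.2154] lo [0.396 0.321 0.21 ] hi [0.61  0.333 0.226]
low 2092 mean [0.4669 0.2678 0.0357] lo [0.389 0.182 0.025] hi [0.614 0.336 0.045]
floor 6686 mean [0.4771 0.286  0.0037] lo [0.363 0.179 0.   ] hi [0.64  0.367 0.011]
```

The top view shows the tall coil on the left post (265,208), the short coil at (311,213), the case at (160,193) with its lid upright at (135,185). The side view confirms this: tall coil at (281,218), and the blue and turquoise coils are decoys. The tall coil is at about (0.491, -0.057) and the bay centre at about (0.539, 0.257). I'll close the fingers along world x.

Request:
{"method": "step_arm", "body": {
  "deltas": [
    [0.0918,0.03,0.05,0,0.12],
    [0.0918,0.06,0.1,0,0.25],
    [0.0918,0.08,0.15,0,0.37],
    [0.0918,0.11,0.21,0,0.5],
    [0.0918,0.14,0.26,0,0.62],
    [0.0918,0.17,0.31,0,0.74],
    [0.0918,0.2,0.37,0,0.86],
    [0.0918,0.23,0.42,0,0.98],
    [0.0918,0.26,0.47,0,1.1],
    [0.0918,0.28,0.53,0,1.23]
  ]
}}

```text
t: 3.05
tool_pos: [0.4911, -0.0581, 0.227]
tool_rot: [2.215, 2.226, 0.001]
wrist_force: [0.8, -0.1, -0.9]
opening: 0.0919
grip_force: 0.0
```

```bash
python3 - <<'E'
from h import *
s=read_state(); print(s["t"],s["tool_pos"],s["tool_rot"],s["joints"])
E
```

```text
3.05 [ 0.49105971 -0.05808016  0.22698769] [2.21536712e+00 2.22609720e+00 1.09282087e-03] [ 0.41970685  0.26927807 -0.503302    1.85176108  0.14827808  1.05617766
 -0.1366478 ]
```

```bash
python3 - <<'E'
from h import *
p=camera("wrist"); save(p,"w1"); C=cloud(p)
Cs=C[p["range_z"]>0]
for zt in (.087,.105):
    c=Cs[(abs(Cs[:,2]-zt)<.006)&(abs(Cs[:,0]-.491)<.045)&(abs(Cs[:,1]+.057)<.045)]
    if len(c): print(len(c),c.mean(0).round(4),c.min(0).round(3),c.max(0).round(3),cv2.minEnclosingCircle(c[:,:2].astype(np.float32)))
E
```

```text
1385 [ 0.4928 -0.0592  0.087 ] [ 0.469 -0.083  0.081] [ 0.516 -0.037  0.093] ((0.4928484559059143, -0.05986623093485832), 0.024076387286186218)
136 [ 0.4925 -0.0584  0.1082] [ 0.487 -0.065  0.1  ] [ 0.498 -0.053  0.11 ] ((0.49283474683761597, -0.061330605298280716), 0.00500385370105505)
```

View pics/w1.png

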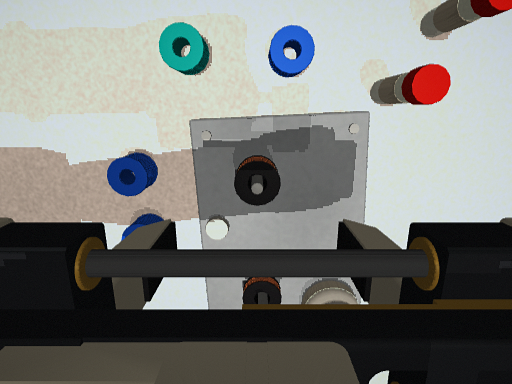

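The wrist view shows the tall coil at (257,180) between the fingers' planes, centred near (0.492, -0.059). I'll descend and grip.

Request:
{"method": "step_arm", "body": {
  "deltas": [
    [0.0918,0.001,0,-0.04,0],
    [0.0918,0.001,0,-0.08,0],
    [0.0918,0.001,0,-0.12,0],
    [0.0918,0.001,0,-0.15,0],
    [0.0918,0.001,0,-0.169,0],
    [0.0918,0.001,0,-0.169,0],
    [0.06,0.001,0,-0.169,0],
    [0.06,0.001,0,-0.169,0]
  ],
  "grip_force": 20
}}

```text
t: 4.1
tool_pos: [0.4916, -0.0595, 0.0587]
tool_rot: [2.219, 2.222, 0.002]
wrist_force: [-0.1, 0.2, 0.5]
opening: 0.0764
grip_force: 0.0
```

Request:
{"method": "step_arm", "body": {
  "deltas": [
    [0.05,0,0,0,0],
    [0.046,0,0,0,0],
    [0.04,0,0,0,0],
    [0.03,0,0,0,0],
    [0.03,0,0,0,0],
    [0.03,0,0,0,0]
  ],
  "grip_force": 20
}}

```text
t: 4.85
tool_pos: [0.491, -0.0594, 0.0579]
tool_rot: [2.219, 2.223, 0.0]
wrist_force: [-0.3, 0.5, 4.8]
opening: 0.0479
grip_force: 20.0
```

Request:
{"method": "step_arm", "body": {
  "deltas": [
    [0.03,0,0,0.005,0],
    [0.03,0,0,0.015,0],
    [0.03,0,0,0.025,0],
    [0.03,0,0,0.035,0],
    [0.03,0,0,0.045,0]
  ]
}}

```text
t: 5.48
tool_pos: [0.4909, -0.0594, 0.1036]
tool_rot: [2.219, 2.223, 0.0]
wrist_force: [0.4, 0.3, -2.0]
opening: 0.048
grip_force: 20.0
```

Request:
{"method": "step_arm", "body": {
  "deltas": [
    [0.03,0,0,0.012,0],
    [0.03,0,0,0.024,0],
    [0.03,0,0,0.04,0],
    [0.03,0,0,0.06,0],
    [0.03,0,0,0.08,0],
    [0.03,0,0,0.08,0]
  ]
}}

```text
t: 6.22
tool_pos: [0.4919, -0.0593, 0.1845]
tool_rot: [2.218, 2.222, 0.003]
wrist_force: [0.1, -0.7, -2.6]
opening: 0.0479
grip_force: 20.0
```

```bash
python3 - <<'E'
from h import *
p=camera("side"); C=cloud(p)[p["range_z"]>0]; s=read_state(); print(s["tool_pos"],s["opening"])
m=C[(abs(C[:,0]-.491)<.03)&(abs(C[:,1]+.059)<.035)&(C[:,2]>.115)&(C[:,2]<.2)]; print(m[:,2].min(),len(m))
cv2.imwrite("pics/s2.png",cv2.resize(p["pixels"][130:280,200:400,::-1],None,fx=3,fy=3))
E
```

```text
[ 0.49118754 -0.05941354  0.18336013] 0.04818458834860342
0.1736334307145858 213
```

View pics/s2.png

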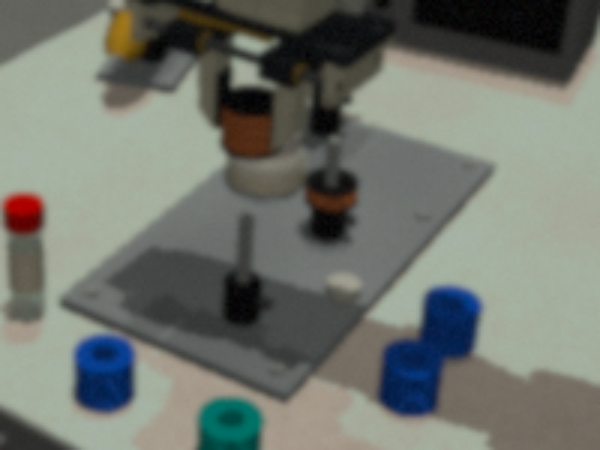

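The coil at (247,120) hangs upright in the fingers, and the rod below it at (245,240) is bare. I'll carry it over the bay.

Request:
{"method": "step_arm", "body": {
  "deltas": [
    [0.03,0.006,0.04,0,0],
    [0.03,0.012,0.08,0,0],
    [0.03,0.018,0.12,0,0],
    [0.03,0.024,0.16,0,0],
    [0.03,0.03,0.2,0,0],
    [0.03,0.036,0.24,0,0],
    [0.03,0.042,0.28,0,0],
    [0.03,0.048,0.312,0,0],
    [0.03,0.048,0.312,0,0],
    [0.03,0.048,0.312,0,0]
  ]
}}

```text
t: 7.52
tool_pos: [0.5384, 0.2517, 0.1817]
tool_rot: [-2.219, -2.223, 0.003]
wrist_force: [0.8, -0.1, -1.3]
opening: 0.0482
grip_force: 20.0
```

```bash
python3 - <<'E'
from h import *
p=camera("top"); save(p,"t3"); 
q=camera("wrist"); save(q,"w3")
for t in ["bay","hinge"]:
    for P in (p,q):
        for o in spot_point(t,P)[:1]: print(t,o["conf"],w(P,*o["uv"],{"bay":.005,"hinge":.06}[t]))
Cs=np.concatenate([cloud(P)[P["range_z"]>0] for P in (p,q)])
c=Cs[(abs(Cs[:,2]-.06)<.004)&(Cs[:,0]>.36)&(Cs[:,0]<.65)&(Cs[:,1]>.16)&(Cs[:,1]<.3)]; print(c.min(0),c.max(0))
c=Cs[(abs(Cs[:,2]-.035)<.005)&(Cs[:,0]>.44)&(Cs[:,0]<.49)&(Cs[:,1]>.2)&(Cs[:,1]<.31)]; print("divider",len(c),np.percentile(c,[5,50,95],0).round(3).tolist())
E
```

```text
bay 0.54 [0.64625756 0.03943536 0.005     ]
bay 0.97 [0.53927647 0.2568289  0.005     ]
hinge 0.68 [ 0.50400617 -0.12884371  0.06      ]
[0.39091849 0.18104722 0.05601435] [0.62098625 0.29982033 0.06389701]
divider 448 [[0.461, 0.208, 0.031], [0.466, 0.26, 0.039], [0.466, 0.305, 0.04]]
```

View pics/w3.png

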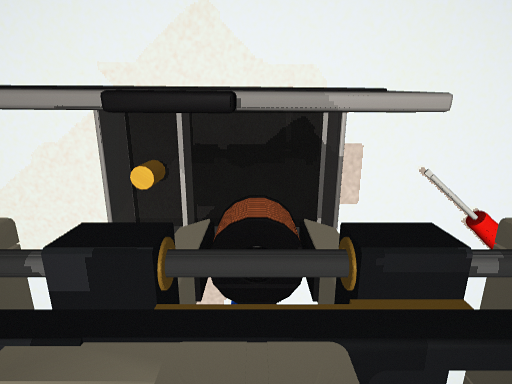

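The wrist view shows the coil at (257,235) between the divider at (185,160) and the right wall at (325,160). The lid lies beyond it at (250,100). Before lowering I'll check how close the camera sits to the lid.

```bash
python3 - <<'E'
from h import *
q=camera("wrist"); print(q["cam_to_world"][:3,3], read_state()["tool_pos"])
E
```

```text
[0.54004533 0.32208849 0.34091345] [0.53896167 0.25199116 0.18282523]
```

The camera sits 70 mm to +y and would come close to the lid, so I'll shift to y=0.225 and then lower.

Request:
{"method": "step_arm", "body": {
  "deltas": [
    [0.03,0,-0.027,0,0],
    [0.03,0,-0.027,-0.03,0],
    [0.03,0,-0.027,-0.06,0],
    [0.03,0,-0.027,-0.09,0],
    [0.03,0,-0.027,-0.12,0],
    [0.03,0,-0.027,-0.14,0],
    [0.03,0,-0.027,-0.152,0],
    [0.03,0,-0.027,-0.16,0],
    [0.03,0,-0.027,-0.163,0],
    [0.03,0,-0.027,-0.163,0]
  ]
}}

```text
t: 9.12
tool_pos: [0.5391, 0.2258, 0.0201]
tool_rot: [2.219, 2.223, 0.001]
wrist_force: [0.3, 0.1, -1.7]
opening: 0.0484
grip_force: 20.0
```

Request:
{"method": "step_arm", "body": {
  "deltas": [
    [0.03,0,0,-0.002,0],
    [0.03,0,0,-0.003,0],
    [0.03,0,0,-0.004,0],
    [0.03,0,0,-0.004,0]
  ]
}}

```text
t: 9.62
tool_pos: [0.5389, 0.2256, 0.016]
tool_rot: [2.219, 2.223, 0.0]
wrist_force: [-0.7, -0.9, 1.7]
opening: 0.0478
grip_force: 20.0
```

The floor is now taking the weight. I'll release and rise.

Request:
{"method": "step_arm", "body": {
  "deltas": [
    [0.05,0,0,0,0],
    [0.055,0,0,0,0],
    [0.062,0,0,0,0],
    [0.066,0,0,0,0],
    [0.066,0,0,0,0],
    [0.066,0,0,0.01,0],
    [0.066,0,0,0.04,0],
    [0.066,0,0,0.08,0],
    [0.066,0,0,0.13,0],
    [0.066,0,0,0.18,0]
  ]
}}

```text
t: 10.88
tool_pos: [0.5385, 0.2257, 0.198]
tool_rot: [-2.219, -2.224, -0.001]
wrist_force: [1.4, 0.1, 0.3]
opening: 0.0659
grip_force: 0.0
```

Request:
{"method": "step_arm", "body": {
  "deltas": [
    [0.03,0,0,0.04,0],
    [0,0,0,0.09,0],
    [0,0,0,0.1,0],
    [0,0,-0.02,0.1,0],
    [0,0,-0.04,0.1,0]
  ]
}}

```text
t: 11.5
tool_pos: [0.5382, 0.1832, 0.2942]
tool_rot: [-2.22, -2.223, 0.004]
wrist_force: [0.3, -0.3, -0.3]
opening: 0.0207
grip_force: 0.0
```

```bash
python3 - <<'E'
from h import *
s=read_state(); print(s["t"],s["tool_pos"],s["opening"],s["joints"])
p=camera("wrist"); C=cloud(p); Cs=C[p["range_z"]>0]; save(p,"w4")
c=Cs[(abs(Cs[:,2]-.045)<.006)&(abs(Cs[:,0]-.539)<.045)&(abs(Cs[:,1]-.226)<.033)]
if len(c): print(len(c),c.mean(0),c.min(0),c.max(0),np.linalg.svd(c-c.mean(0),full_matrices=False)[2][2])
l=Cs[(Cs[:,1]>.29)&(Cs[:,1]<.4)&(Cs[:,2]>.08)&(Cs[:,2]<.24)&(Cs[:,0]>.38)&(Cs[:,0]<.62)]
for z in (.1,.15,.2,.21,.22):
    m=l[abs(l[:,2]-z)<.006]
    if len(m): print(z,m[:,1].min(),np.median(m[:,1]),m[:,1].max(),m[:,0].min(),m[:,0].max())
E
```

```text
11.5 [0.53819572 0.18319184 0.29420385] 0.02069749332732913 [-0.01227689  0.35528688 -0.5620112   1.57403048  0.19545645  1.2716528
 -0.60302673]
853 [0.53971827 0.22536692 0.04498198] [0.51644728 0.20195262 0.03923664] [0.56344604 0.24812916 0.04807512] [-0.00164939 -0.00209109 -0.99999645]
0.1 0.3277141301039839 0.32882417750587445 0.3306259341758042 0.3929215961319267 0.6190682262233205
0.15 0.3241450115034392 0.3251491027755249 0.32700846200227474 0.3936062059971658 0.6197592361170083
0.2 0.3207266710301528 0.32194542122749636 0.32337100449762446 0.3928586715330643 0.6199201429733842
0.21 0.3209519181976087 0.3243684817244077 0.32970286748800975 0.39140975422105295 0.6199767672306132
0.22 0.3203087570757146 0.3219123523223747 0.32527315421543157 0.48147087351728546 0.5310369125407073
```

View pics/w4.png

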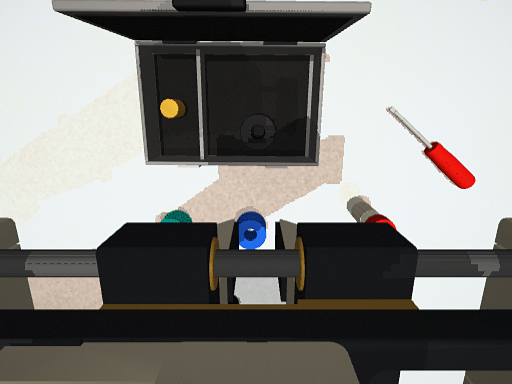

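The coil stands upright at (258,130) with its top at z=0.045 and level, and the lens tube is unmoved at (172,108). Next I'll go over the lid and down behind it.

Request:
{"method": "step_arm", "body": {
  "deltas": [
    [0,-0.01,0.05,0.01,0],
    [0,-0.02,0.1,0.01,0],
    [0,-0.033,0.15,0.01,0],
    [0,-0.033,0.21,0.01,0],
    [0,-0.033,0.21,0.01,0],
    [0,-0.033,0.21,-0.03,0],
    [0,-0.033,0.21,-0.07,0],
    [0,-0.033,0.21,-0.1,0],
    [0,-0.033,0.21,-0.116,0],
    [0,-0.033,0.21,-0.116,0]
  ]
}}

```text
t: 12.8
tool_pos: [0.5059, 0.3941, 0.1786]
tool_rot: [2.22, 2.222, -0.004]
wrist_force: [-0.2, 0.5, 0.9]
opening: 0.0001
grip_force: 0.0
```

Request:
{"method": "step_arm", "body": {
  "deltas": [
    [0,0,-0.025,0,0],
    [0,0,-0.04,0,0],
    [0,0,-0.052,0,0],
    [0,0,-0.064,-0.001,0],
    [0,0,-0.076,-0.002,0],
    [0,0,-0.088,-0.004,0],
    [0,0,-0.099,-0.009,0],
    [0,0,-0.11,-0.014,0],
    [0,0,-0.12,-0.02,0],
    [0,0,-0.12,-0.02,0]
  ]
}}

```text
t: 14.05
tool_pos: [0.5056, 0.274, 0.1588]
tool_rot: [2.221, 2.222, -0.003]
wrist_force: [-0.2, 0.4, 0.8]
opening: 0.0005
grip_force: 0.0
```

```bash
python3 - <<'E'
from h import *
s=read_state(); print(s["tool_pos"],s["wrist_force"])
p=camera("side"); save(p,"s5"); C=cloud(p); c=C[p["range_z"]>0]
c=c[(c[:,0]>.40)&(c[:,0]<.47)&(c[:,1]>.17)&(c[:,1]<.36)&(c[:,2]>.065)&(c[:,2]<.23)]
for y in np.arange(.2,.35,.02):
    m=c[abs(c[:,1]-y)<.006]; 
    if len(m): print(y.round(2),np.median(m[:,2]).round(3),len(m))
E
```

```text
[0.50557996 0.27395548 0.15881682] [-0.18915531  0.39126348  0.79339916]
0.24 0.181 25
0.26 0.167 347
0.28 0.144 393
0.3 0.119 375
0.32 0.094 378
0.34 0.071 226
```

View pics/s5.png

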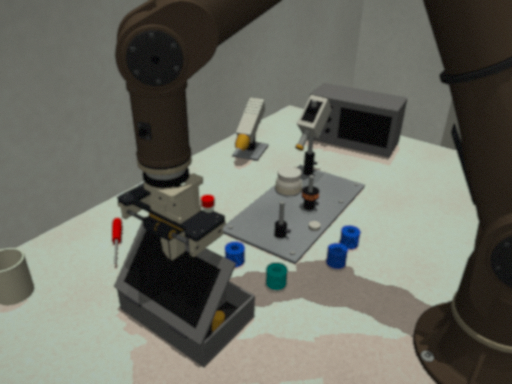

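The lid at (180,270) is following the fingers as planned, at about 0.9 rad. I'll continue along the arc.

Request:
{"method": "step_arm", "body": {
  "deltas": [
    [0,0,-0.007,-0.005,0],
    [0,0,-0.014,-0.011,0],
    [0,0,-0.0265,-0.025,0],
    [0,0,-0.0365,-0.0395,0],
    [0,0,-0.041,-0.048,0],
    [0,0,-0.044,-0.056,0],
    [0,0,-0.047,-0.065,0],
    [0,0,-0.0495,-0.073,0],
    [0,0,-0.051,-0.08,0],
    [0,0,-0.0515,-0.085,0]
  ]
}}

```text
t: 15.35
tool_pos: [0.5058, 0.2241, 0.0743]
tool_rot: [2.219, 2.224, -0.0]
wrist_force: [-0.2, -0.1, 0.8]
opening: 0.0006
grip_force: 0.5
```

Request:
{"method": "step_arm", "body": {
  "deltas": [
    [0,0,0,-0.003,0],
    [0,0,0,-0.005,0],
    [0,0,0,-0.007,0],
    [0,0,0,-0.007,0]
  ]
}}

```text
t: 15.85
tool_pos: [0.5058, 0.2241, 0.0687]
tool_rot: [2.219, 2.223, 0.0]
wrist_force: [-4.2, -2.5, 13.3]
opening: 0.0005
grip_force: 6.5
```

The lid has reached its stop at 13 N. I'll back off and check.

Request:
{"method": "step_arm", "body": {
  "deltas": [
    [0,0,0,0.01,0],
    [0,0,0,0.05,0],
    [0,0,0,0.1,0],
    [0,0,-0.03,0.15,0],
    [0,0,-0.08,0.2,0],
    [0,0,-0.14,0.2,0],
    [0,0,-0.2,0.2,0],
    [0,0,-0.2,0.2,0]
  ]
}}

```text
t: 16.85
tool_pos: [0.5059, 0.0182, 0.2679]
tool_rot: [2.228, 2.212, -0.003]
wrist_force: [-0.0, 0.5, -0.4]
opening: 0.0005
grip_force: 0.0
```

```bash
python3 - <<'E'
from h import *
s=read_state(); print(s["t"],s["tool_pos"],s["wrist_force"])
P=[camera(n) for n in ("side","top","wrist")]; save(P[0],"s6")
for p in P:
    C=cloud(p); c=C[p["range_z"]>0]
    c=c[(c[:,0]>.40)&(c[:,0]<.61)&(c[:,1]>.19)&(c[:,1]<.325)&(c[:,2]>.05)&(c[:,2]<.1)]
    if len(c)>20: print(len(c),np.polyfit(c[:,1],c[:,2],1),np.median(c[:,2]))
c=cloud(P[0])[P[0]["range_z"]>0]; c=c[(abs(c[:,0]-.497)<.035)&(abs(c[:,1]+.207)<.035)&(abs(c[:,2]-.067)<.005)]; print(c.mean(0))
E
```

```text
16.85 [0.50587545 0.01817429 0.26794428] [-0.00860112  0.45219043 -0.39736916]
5379 [0.00224293 0.06983393] 0.07047887581425705
2771 [0.00104163 0.06885777] 0.06912473000769559
3514 [0.08060636 0.05294018] 0.06886932769743173
[ 0.49668583 -0.20199165  0.06663412]
```

View pics/s6.png

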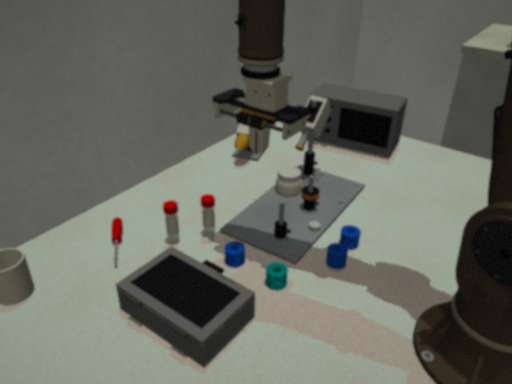

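The lid at (185,300) is closed and flat, the short coil is still on its post at (310,196), and the arm is clear.

```bash
python3 -c "
from cell import *
print(close_job())"
```

```text
the job is handed in; nothing more can be done
None
```

The job is handed in at about 17 s of the 61 s: the tall coil was lowered into the large bay and stood upright there before the lid went down, the lid now lies flat, the short coil is still on its post, and the judge returned no verdict.

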